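# Press the spice jar into its foam cutout

### The arm

A 6-joint arm with a two-finger parallel gripper is mounted at the origin on a cart in front of the work surface, level with it; the furniture and walls round the work are solid. World frame = base frame: x ahead of the robot, y to its left, z up, the work surface at z = 0. Lengths are in m, angles in degrees, forces in N, time in s.
With the tool pointing down it reaches from about 0.3 to 0.75 m from the base axis. Payload 8.5 kg.
Tool frame: the origin (TCP) lies midway between the tips of the shut fingers; the grasp point (between the pads) lies 19 mm behind it (env.tcp_to_grasp is the z of the grasp point in the tool frame, in m); z points along the fingers, y is the line along which they close (so a half turn about z gives the same grasp; the last joint's range is limited). The gripper opens to 85 mm and grips with 20 to 120 N. Pads are 22 mm wide; open, the fingers measure 114 mm over their backs; the gripper's body (76 mm by 85 mm) begins 54 mm behind the grasp point. The pads swing forward as they close: fully open they stand 13 mm farther back than shut.
Start: joints at [-86.648, 21.807, 74.336, -0, 83.858, -12.336], TCP at [0.149, -0.529, 0.231] pointing down, gripper open.
Joint ranges: [-178.18, 178.18], [-50.72, 133.34], [12.68, 142.11], [-81.47, 261.47], [9.98, 163.14], [-165.26, 165.26]. Speed limits (degrees/s): [136.94, 136.94, 180, 180, 180, 180].

### API

Orientations are given as a 3x3 rotation matrix whose columns are the frame's x, y, z axes.
In Python, from rig import env, imaging, job, models gives the robot as it stands. The module is installed in compiled form; this text tells all that it offers.
- The arm moves only by the tool jog_arm, never from a script. Its argument "plan" is text: rows parted by semicolons, each of 7 numbers parted by spaces: the turn, a rotation vector about the tool's x, y, z in degrees, then the shift along the tool's x, y, z in cm, then the closure in counts, from 0 (fully open) to 255 (shut). In form: rx ry rz x y z claw; .... A call has 1 to 10 rows; each row shifts and turns the commanded pose from where the row before left it, along the tool's axes as they then stand; what a row does not reach is not made up. A row lasts 1/12 s, in which the tool goes at most 41.7 mm and 7.16 degrees, less where a joint would pass 70% of its speed; a pose out of reach is approached as far as the arm can. A call with a gripper value outside its range is refused whole. The fingers move at their own pace and stop on an object; "grip_force" is the grip in N (left out, the last holds). Time passes only in rows, so rows that do not move let the fingers close. It gives the time, the measured TCP pose, the force, the opening and the grip force at its end, in the units of the state.
- env.observe(): the state, without advancing time (a new reading comes with each control period).
- imaging.get_image(name): name is "scene" or "top" or "wrist"; returns a dict with "pixels" (400x640x3 uint8, red, green, blue), "depth" (400x640 float32, m along the optical axis (not along the pixel's ray), 0 where there is no reading), "fov_y" (degrees; the focal length in pixels is half the picture's height over the tangent of half this angle, whatever the lens; pixels are square), "cx", "cy" (the principal point, pixels), "world_from_camera" (4x4, takes a point from camera to world coordinates). Camera axes: x right, y down, z forward; pixel columns grow to the right and rows downward; lengths in m; the calibration is good to about 2 mm. A picture is of the moment at which its call begins.
- job.close_job(): hands the job in; it is judged then, once.
Trained networks look in the newest picture that a camera, given by its name, has taken for a name from the list of things; names that differ only in an ending like _2 or _b are one class to them, and where a whole thing is asked for, a point or a joint stands for the part that bears it (a point fixed in the world has none). Each returns a list of dicts, best first, with "confidence" (0 to 1); they miss things now and then, are a little off and sometimes report something else, mostly with a low value. They report only what shows in the picture. A call takes as long as a camera call. They do not tell look-alikes from the thing itself.
- models.outline_of(camera, query): "region" (400x640 bool, what is visible of it) and "bbox" ([centre column, centre row, width, height] in pixels, round what is visible of it).
- models.tip_of(camera, query): "at" ([column, row] in pixels: a listed point, or the origin of a listed thing).
The state is a dict: "time_s": time; "q": joint angles; "qvel": joint speeds; "joint_efforts": joint torques, N m; "position": TCP position; "tool_rot": TCP orientation; "ft_force": force on the tool from outside, world axes, zero at the start; "wrist_torque": the same for the moment, N m; "grip_width": finger opening in m; "gripper_force": force on a finger pad.
Only numpy, scipy, OpenCV 4.12 (cv2) and the standard library are available. Lean on these libraries where they do the work, as an engineer would, in place of code of your own. Each camera call takes 0.05 s, during which the arm holds its last target. There are 200 camera calls.

### The job

Pack the spice jar that stands loose at the front of the worktop into the picnic case: press it upright into the large round foam cutout until its foot is fully home on the bottom, keeping hold of it or pushing it by hand rather than dropping it in, and leave it there. Do not knock over the salt shaker that stands near it.

Things in the scene. Friction and masses are not known exactly. Their poses are not given: they have to be found in the camera images.
- spice_jar: Spice jar standing upright and loose, in a row at the front right with a salt shaker and a squeeze bottle (order varies); not the jar by the kitchen roll. Round body 42 mm in diameter, flat round screw lid 45 mm in diameter from 85 to 106 mm above the foot, 106 mm tall, about 0.11 kg. Origin at the centre of its foot, z up along the jar.
- jar_cutout (a point): Bottom centre of the large round cutout, 8 mm above the worktop, z up. Foam top 50 mm higher. Mouth 64 mm across, narrowing over 28 mm of depth to 40 mm, then straight. Springy foam lining, each side yields up to 12 mm and grips the jar: set down, it stays on the bevel about 22 mm above the bottom; pushed with about 8 to 18 N it goes home and stays, lid 56 mm above the foam.
- case: Picnic case without lid, white shell, grey foam insert, 122 x 222 mm, 60 mm high, fixed to the worktop, turned any way. Origin at the centre of its underside, long side along its y. Large round cutout at y = +55 mm, small round hole 33 mm across (too small for the jar) at y = -25 mm, shallow slot with a wooden peg in it at y = -80 mm.
- salt_shaker: Salt shaker with a domed top, 44 mm in diameter and 90 mm tall, standing upright in the same row as the jar: a bystander to leave standing. Origin at the centre of its foot.
Mind the look-alikes: they are no part of the job. What is shaped like the spice_jar but blue or purple is not meant.

How it is judged:
By the outcome, as a careful person would: the job done as asked, in the order asked, and still so for the second after the job is handed in, with the robot touching nothing.
It also fails if it takes over 35 s, if anything falls off the work surface, if the arm or the gripper's body presses on something with over 40 N, if the wrist force passes 120 N, or if a joint passes its speed limit or range.

## Working session

There is one attempt and no reset: what is moved stays moved. The work goes in short steps, Python scripts to look and compute and a tool call to move; the robot and the scene stay as the last step left them, time stands still between calls to the robot, and variables do not carry over. Pictures are saved under pics/ and viewed, at most 10 in all, crops included, and the job is handed in when it is done.

Besides the shell and the picture viewer there is one more tool, called after ">>>" as name(argument=value, ...) on one line, values as JSON. jog_arm: Moves the arm, as the interface text tells. Its arguments: {"type":"object","properties":{"plan":{"type":"string"},"grip_force":{"type":"number"}},"required":["plan"]}

```bash
mkdir -p pics
cat > h.py <<'E'
import numpy as np, cv2
from rig import env, imaging, job, models
def cloud(im):
    d=im["depth"]; f=200/np.tan(np.radians(im["fov_y"]/2))
    v,u=np.mgrid[0:400,0:640]
    p=np.stack([(u-im["cx"])/f*d,(v-im["cy"])/f*d,d],-1)
    T=np.array(im["world_from_camera"])
    return p@T[:3,:3].T+T[:3,3]
def save(im,n): cv2.imwrite("pics/"+n+".png",im["pixels"][:,:,::-1])
E
python3 - <<'E'
from h import *
np.set_printoptions(precision=3,suppress=True)
ims={}
for c in ("scene","top"):
    im=imaging.get_image(c); P=cloud(im); ims[c]=im
    for q in ("spice_jar","salt_shaker","case","jar_cutout"):
        for r in models.outline_of(c,q)[:4] if q!="jar_cutout" else []:
            m=r["region"]&(im["depth"]>0); p=P[m]
            if len(p)==0: continue
            zt=np.percentile(p[:,2],98); t=p[p[:,2]>zt-.006]
            print(c,q,round(r["confidence"],2),np.round(r["bbox"]),"top z",round(zt,3),"topc",t.mean(0),"col",np.median(im["pixels"][m],0))
        for r in models.tip_of(c,q)[:4]:
            u,v=np.round(r["at"]).astype(int); print(c,"tip",q,round(r["confidence"],2),u,v,P[min(v,399),min(u,639)])
cv2.imwrite("pics/a.png",np.vstack([cv2.resize(ims[c]["pixels"][:,:,::-1],(480,300)) for c in ims]))
save(ims["top"],"top"); save(ims["scene"],"scene")
print(env.observe()["tool_rot"],env.observe()["time_s"])
E
```

```text
scene spice_jar 0.71 [334. 187.  20.  38.] top z 0.108 topc [ 0.501 -0.107  0.106] col [125.5  94.   76.5]
scene spice_jar 0.61 [340. 215.  20.  38.] top z 0.108 topc [ 0.412 -0.049  0.105] col [ 25.  61. 125.]
scene spice_jar 0.53 [366. 192.  10.  28.] top z 0.246 topc [ 0.266 -0.005  0.255] col [ 90.  55. 109.]
scene tip spice_jar 0.92 333 202 [ 0.415 -0.036  0.104]
scene tip spice_jar 0.55 337 234 [0.275 0.071 0.171]
scene tip spice_jar 0.5 367 213 [0.244 0.021 0.221]
scene salt_shaker 0.69 [335. 187.  20.  38.] top z 0.108 topc [ 0.505 -0.11   0.106] col [128.  93.  74.]
scene case 0.85 [225. 260. 102.  84.] top z 0.061 topc [0.485 0.228 0.058] col [139. 142. 148.]
scene tip jar_cutout 0.67 210 251 [0.504 0.254 0.058]
top spice_jar 0.85 [352. 188.  19.  20.] top z 0.111 topc [ 0.511 -0.109  0.107] col [164.  86.  73.]
top spice_jar 0.83 [325. 227.  23.  17.] top z 0.11 topc [ 0.416 -0.047  0.107] col [ 70. 112. 183.]
top spice_jar 0.54 [364. 226.  17.  19.] top z 0.111 topc [ 0.414 -0.138  0.107] col [126.   81.  155.5]
top tip spice_jar 0.77 360 226 [ 0.413 -0.132  0.111]
top tip spice_jar 0.72 350 189 [ 0.506 -0.106  0.11 ]
top tip spice_jar 0.57 322 227 [ 0.41  -0.036  0.105]
top salt_shaker 0.81 [440. 188.  19.  16.] top z 0.091 topc [ 0.516 -0.345  0.087] col [105.  107.5 105. ]
top tip salt_shaker 0.7 432 189 [ 0.515 -0.327  0.048]
top case 0.7 [224. 195.  64.  92.] top z 0.063 topc [0.494 0.229 0.059] col [120. 124. 130.]
top tip case 0.93 225 196 [0.491 0.22  0.059]
top tip jar_cutout 0.73 223 177 [0.548 0.238 0.008]
[[ 0.963  0.27  -0.   ]
 [ 0.27  -0.963 -0.   ]
 [-0.     0.    -1.   ]] 0.8
```

View pics/top.png

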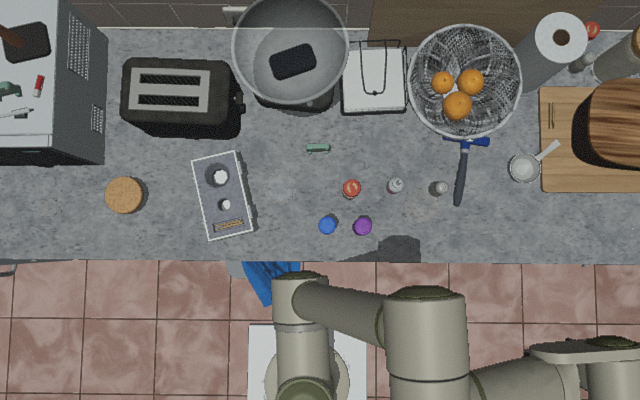

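View pics/scene.png

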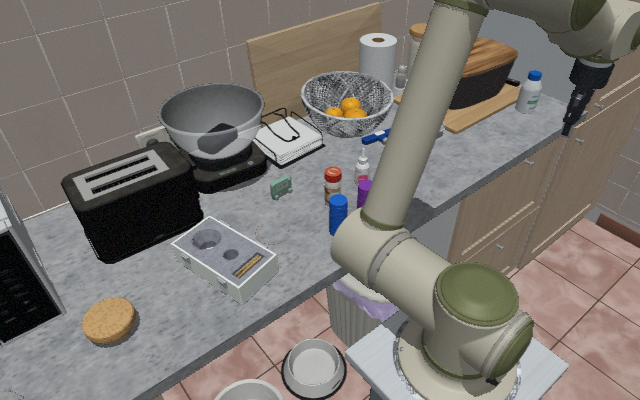

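Top view: the red-lidded jar is at (352,188), in a row with the squeeze bottle (395,185) and the salt shaker (440,188). The blue (327,225) and purple (363,226) jars are look-alikes. The large cutout is at the far end of the case, about (220,176); the scene view agrees.

```bash
cat >> h.py <<'E'
def circ(p):
    (c,r)=cv2.minEnclosingCircle(p[:,:2].astype(np.float32)); return np.round(c,4),round(r,4),len(p)
def move(goal,yaw_y=None):
    s=env.observe(); R=np.array(s["tool_rot"]); d=np.array(goal)-np.array(s["position"])
    print("t",s["time_s"],"pos",np.round(s["position"],4),"shift cm tool",np.round(R.T@d*100,2),"tilt",np.round(R[:,2],3))
def holes(P,near,z0=.050):
    # mouth of the cutout: the foam top's inner edge round 'near'
    m=(np.linalg.norm(P[...,:2]-near,axis=-1)<.045)&(P[...,2]<z0)&(P[...,2]>-.01)
    return P[m]
E
python3 - <<'E'
from h import *
np.set_printoptions(precision=3,suppress=True)
for c in ("top","scene"):
    im=imaging.get_image(c); P=cloud(im)
    k=lambda x,y,r,z0,z1:P[(np.linalg.norm(P[...,:2]-[x,y],axis=-1)<r)&(P[...,2]>z0)&(P[...,2]<z1)]
    print(c,"jar lid",circ(k(.508,-.109,.04,.098,.115)))
    a=k(.512,-.225,.045,.03,.3); print("bottle",a.max(0),a.min(0))
    for z in (.054,.045,.02): 
        h=holes(P,(.545,.238),z); print("hole",z,circ(h) if len(h)>3 else 0, h.mean(0) if len(h) else 0)
    a=k(.494,.229,.14,.053,.068); r=cv2.minAreaRect(a[:,:2].astype(np.float32)); print("case rect",r)
    b=cv2.boxPoints(r)
    l=np.array(sorted([b[1]-b[0],b[2]-b[1]],key=np.linalg.norm)[1]); l=l/np.linalg.norm(l); l=l*np.sign(l[0])
    print("cutout from case",np.array(r[0])+.055*l,l)
move((.509,-.109,.231))
E
```

```text
top jar lid (array([ 0.511, -0.11 ]), 0.0224, 240)
bottle [ 0.545 -0.208  0.118] [ 0.506 -0.248  0.031]
hole 0.054 (array([0.546, 0.238]), 0.0445, 457) [0.551 0.249 0.03 ]
hole 0.045 (array([0.548, 0.246]), 0.0291, 321) [0.551 0.25  0.022]
hole 0.02 (array([0.55 , 0.248]), 0.02, 163) [0.55  0.248 0.008]
case rect ((0.49468767642974854, 0.23055729269981384), (0.22253291308879852, 0.13312460482120514), 14.337623596191406)
cutout from case [0.548 0.244] [0.969 0.248]
scene jar lid (array([ 0.507, -0.111]), 0.0224, 168)
bottle [ 0.54  -0.21   0.117] [ 0.5   -0.247  0.03 ]
hole 0.054 (array([0.54 , 0.241]), 0.0383, 390) [0.562 0.236 0.037]
hole 0.045 (array([0.552, 0.239]), 0.0274, 260) [0.562 0.236 0.031]
hole 0.02 (array([0.557, 0.238]), 0.0168, 47) [0.563 0.235 0.013]
case rect ((0.4909762740135193, 0.22803927958011627), (0.22596456110477448, 0.132058247923851), 14.61989688873291)
cutout from case [0.544 0.242] [0.968 0.252]
t 0.9 pos [ 0.149 -0.529  0.231] shift cm tool [ 46.06 -30.74   0.03] tilt [ 0. -0. -1.]
```

>>> jog_arm(plan="0 0 0 2.3 -1.5 0 0;0 0 0 2.3 -1.5 0 0;0 0 0 2.3 -1.5 0 0;0 0 0 2.3 -1.5 0 0;0 0 0 2.3 -1.5 0 0;0 0 0 2.3 -1.5 0 0;0 0 0 2.3 -1.5 0 0;0 0 0 2.3 -1.5 0 0;0 0 0 2.3 -1.5 0 0;0 0 0 2.3 -1.5 0 0", grip_force=60)

```text
time_s: 1.73
position: [0.3303, -0.3218, 0.2315]
tool_rot: [[0.963, 0.27, 0.0], [0.27, -0.963, -0.0], [0.0, 0.0, -1.0]]
ft_force: [-0.0, -1.0, -0.3]
grip_width: 0.0853
gripper_force: 0.0
```

>>> jog_arm(plan="0 0 0 2.3 -1.6 0 0;0 0 0 2.3 -1.6 0 0;0 0 0 2.3 -1.6 0 0;0 0 0 2.3 -1.6 0 0;0 0 0 2.3 -1.6 0 0;0 0 0 2.3 -1.6 0 0;0 0 0 2.3 -1.6 0 0;0 0 0 2.3 -1.6 0 0;0 0 0 2.3 -1.6 0 0;0 0 0 0 0 0 0")

```text
time_s: 2.57
position: [0.4919, -0.1252, 0.2313]
tool_rot: [[0.962, 0.274, 0.001], [0.274, -0.962, 0.001], [0.001, -0.001, -1.0]]
ft_force: [-0.6, 0.9, -0.1]
grip_width: 0.0853
gripper_force: 0.0
```

Run:
```python
from h import *
im=imaging.get_image("wrist"); P=cloud(im); save(im,"w1")
k=P[(np.linalg.norm(P[...,:2]-[.509,-.110],axis=-1)<.04)&(P[...,2]>.098)&(P[...,2]<.115)]
print(circ(k) if len(k) else 0, k.mean(0) if len(k) else 0)
move((.509,-.110,.072))
```

```text
(array([ 0.512 , -0.1129]), 0.0222, 2148) [ 0.51290224 -0.11278631  0.10592142]
t 2.6167 pos [ 0.4908 -0.1267  0.2312] shift cm tool [ 2.21 -1.11 15.92] tilt [ 0.  0. -1.]
```

View pics/w1.png

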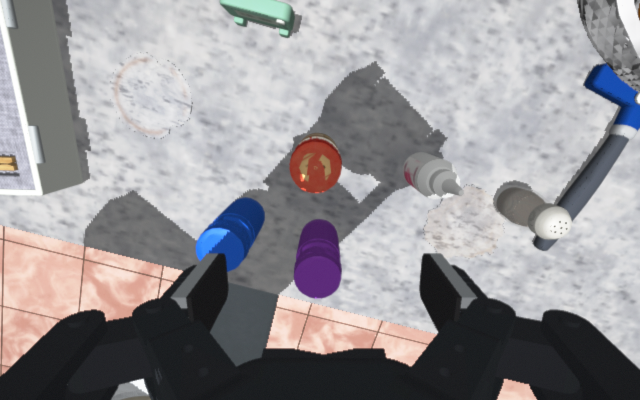

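The wrist view shows the red lid at (316,165). The blue jar (230,235), the purple jar (318,255) and the bottle (430,175) are all clear of the descent.

>>> jog_arm(plan="0 0 0 1.2 -0.45 0 0;0 0 0 1.15 -0.45 0 0;0 0 0 0 0 2.5 0;0 0 0 0 0 2.5 0;0 0 0 0 0 2.5 0;0 0 0 0 0 2.5 0;0 0 0 0 0 2.5 0;0 0 0 0 0 2 0;0 0 0 0 0 1.4 0;0 0 0 0 0 0 0")

```text
time_s: 3.45
position: [0.5092, -0.113, 0.0697]
tool_rot: [[0.963, 0.269, -0.005], [0.269, -0.963, 0.002], [-0.004, -0.003, -1.0]]
ft_force: [-0.5, -0.7, 0.0]
grip_width: 0.0852
gripper_force: 0.0
```

>>> jog_arm(plan="0 0 0 0 0 0 60;0 0 0 0 0 0 120;0 0 0 0 0 0 255;0 0 0 0 0 0 255;0 0 0 0 0 0 255;0 0 0 0 0 0 255;0 0 0 0 0 0 255;0 0 0 0 0 0 255", grip_force=60)

```text
time_s: 4.12
position: [0.5108, -0.1134, 0.0737]
tool_rot: [[0.963, 0.27, 0.002], [0.27, -0.963, -0.001], [0.002, 0.002, -1.0]]
ft_force: [-0.5, -0.1, 6.3]
grip_width: 0.043
gripper_force: 60.3
```

>>> jog_arm(plan="0 0 0 0 0 -0.5 255;0 0 0 0 0 -1 255;0 0 0 0 0 -2 255;0 0 0 0 0 -2 255;0 0 0 0 0 -2 255;0 0 0 0 0 -2 255;0 0 0 0 0 -1.5 255;0 0 0 0 0 -1 255;0 0 0 0 0 0 255;0 0 0 0 0 0 255")

```text
time_s: 4.95
position: [0.5101, -0.1132, 0.1926]
tool_rot: [[0.963, 0.27, 0.001], [0.27, -0.963, -0.0], [0.001, 0.001, -1.0]]
ft_force: [-0.3, 0.0, -0.6]
grip_width: 0.0431
gripper_force: 61.0
```

Run:
```python
from h import *
im=imaging.get_image("scene"); P=cloud(im); cv2.imwrite("pics/s2.png",cv2.resize(im["pixels"][60:260,230:450,::-1],None,fx=2.5,fy=2.5))
print({k:env.observe()[k] for k in("ft_force","grip_width","gripper_force")})
x,y,_=env.observe()["position"]
c=P[(np.hypot(P[...,0]-x,P[...,1]-y)<.04)&(P[...,2]>.03)&(P[...,2]<.155)]
for z in np.arange(.09,.155,.01):
    b=c[abs(c[:,2]-z)<.005]; print(round(z,3),len(b),np.round(b.mean(0),4) if len(b) else 0)
move((.5465,.2440,.175))
```

```text
{'ft_force': array([-1.53890822,  0.47973529, -0.53777539]), 'grip_width': 0.04296689595290306, 'gripper_force': 60.98433132050559}
0.09 0 0
0.1 0 0
0.11 0 0
0.12 0 0
0.13 0 0
0.14 0 0
0.15 0 0
t 5.0 pos [ 0.5098 -0.1131  0.1919] shift cm tool [ 13.19 -33.39   1.7 ] tilt [-0.001  0.    -1.   ]
```

View pics/s2.png

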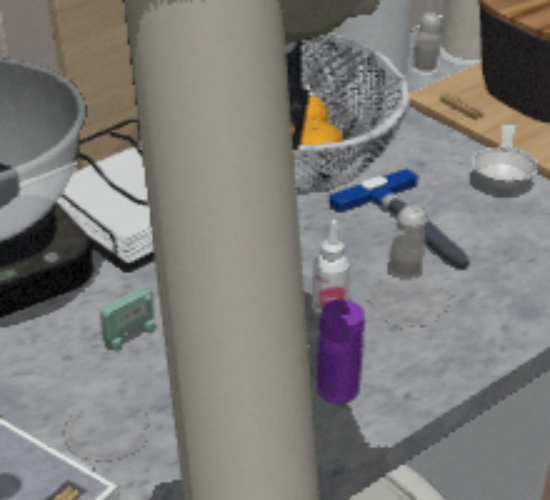

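The scene view has the jar hidden behind the arm, with the salt shaker and the bottle standing; the grip width confirms it is held.

>>> jog_arm(plan="0 0 0 0.5 -1.3 0 255;0 0 0 1 -2.5 0 255;0 0 0 1 -2.5 0 255;0 0 0 1 -2.5 0 255;0 0 0 1 -2.5 0 255;0 0 0 1 -2.5 0 255;0 0 0 1 -2.5 0 255;0 0 0 1 -2.5 0 255;0 0 0 0.7 -1.7 0 255;0 0 0 0 0 0 255")

```text
time_s: 5.83
position: [0.5331, 0.1092, 0.1912]
tool_rot: [[0.962, 0.274, -0.002], [0.274, -0.962, 0.001], [-0.002, -0.001, -1.0]]
ft_force: [0.3, 0.9, -0.8]
grip_width: 0.0433
gripper_force: 61.1
```

Run:
```python
from h import *
im=imaging.get_image("wrist"); P=cloud(im); save(im,"w2")
for r in models.tip_of("wrist","jar_cutout")[:2]:
    u,v=np.round(r["at"]).astype(int); print(r["confidence"],u,v,P[min(v,399),min(u,639)])
for z in (.053,.045,.02):
    h=holes(P,(.547,.244),z)
    if len(h)>3: print(z,circ(h),h.mean(0))
a=P[(np.hypot(P[...,0]-.493,P[...,1]-.229)<.14)&(P[...,2]>.055)&(P[...,2]<.066)]
print(cv2.minAreaRect(a[:,:2].astype(np.float32)))
T=np.array(im["world_from_camera"]);f=200/np.tan(np.radians(im["fov_y"]/2))
for n,p in (("cut",(.5465,.244,.058)),):
    c=T[:3,:3].T@(np.array(p)-T[:3,3]); print(n,c[:2]/c[2]*f+[im["cx"],im["cy"]])
move((.5465,.2440,.175))
```

```text
0.9 197 131 [0.54577162 0.24126667 0.00788654]
0.053 (array([0.5477, 0.242 ]), 0.0326, 4260) [0.54442196 0.25032602 0.03077876]
0.045 (array([0.5473, 0.2421]), 0.0287, 3160) [0.54449514 0.24945484 0.02439925]
0.02 (array([0.5467, 0.2435]), 0.0211, 1366) [0.54530637 0.24702711 0.00890184]
((0.4950558841228485, 0.225229874253273), (0.22176095843315125, 0.12829139828681946), 14.21465015411377)
cut [171.27425445 133.02547231]
t 5.9333 pos [0.5333 0.1065 0.1914] shift cm tool [  5.01 -12.87   1.63] tilt [-0.002 -0.    -1.   ]
```

View pics/w2.png

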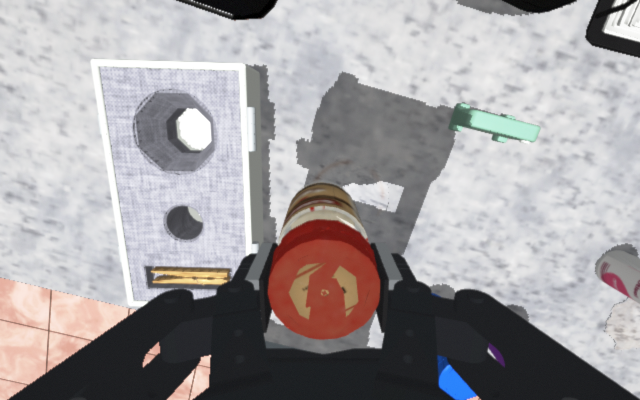

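The wrist view shows the cutout mouth centred at about (175,131), matching the projection (171,133), and the jar upright between the pads with its red lid at (325,290).

>>> jog_arm(plan="0 0 0 0.5 -1.3 0 255;0 0 0 0.9 -2.3 0 255;0 0 0 0.9 -2.3 0 255;0 0 0 0.9 -2.3 0 255;0 0 0 0.9 -2.3 0 255;0 0 0 0.6 -1.5 0 255;0 0 0 0.3 -0.7 0 255;0 0 0 0 0 1.5 255;0 0 0 0 0 1.5 255;0 0 0 0 0 0 255")

```text
time_s: 6.77
position: [0.5464, 0.2405, 0.1593]
tool_rot: [[0.963, 0.269, -0.006], [0.269, -0.963, -0.002], [-0.006, 0.0, -1.0]]
ft_force: [-0.8, -0.1, -1.3]
grip_width: 0.0428
gripper_force: 61.1
```

Run:
```python
from h import *
im=imaging.get_image("wrist"); P=cloud(im); save(im,"w3")
x,y,z=env.observe()["position"]
k=P[(np.hypot(P[...,0]-x,P[...,1]-y)<.03)&(P[...,2]>z+.02)&(P[...,2]<z+.06)]
print(np.round([x,y,z],4)); print(np.percentile(k[:,2],[5,50,95]))
m=(np.hypot(P[...,0]-x,P[...,1]-y)<.05)&(P[...,2]>z+.015)&(P[...,2]<z+.06)&(im["pixels"][...,0]>100)&(im["pixels"][...,2]<90)
print("lid",circ(P[m]))
for t in (.035,.03): 
  l=P[m&(P[...,2]>z+t-.005)]; print(t,circ(l) if len(l)>3 else 0)
move((.547,.2425,.110))
```

```text
[0.547  0.2407 0.161 ]
[0.18597583 0.19184213 0.21068439]
lid (array([0.5443, 0.2518]), 0.0341, 9696)
0.035 (array([0.5417, 0.2502]), 0.0339, 7358)
0.03 (array([0.5417, 0.2502]), 0.0339, 8745)
t 6.8167 pos [0.547  0.2407 0.161 ] shift cm tool [ 0.07 -0.17  5.1 ] tilt [-0.004 -0.001 -1.   ]
```

>>> jog_arm(plan="0 0 0 0.1 -0.2 0.5 255;0 0 0 0 0 1 255;0 0 0 0 0 1 255;0 0 0 0 0 1 255;0 0 0 0 0 1 255;0 0 0 0 0 0.5 255;0 0 0 0 0 0 255", grip_force=80)

```text
time_s: 7.4
position: [0.5472, 0.2439, 0.1107]
tool_rot: [[0.963, 0.27, -0.003], [0.27, -0.963, -0.001], [-0.003, 0.0, -1.0]]
ft_force: [-0.4, -0.1, -0.7]
grip_width: 0.0421
gripper_force: 81.3
```

>>> jog_arm(plan="0 0 0 0 0 0.3 255;0 0 0 0 0 0.3 255;0 0 0 0 0 0.3 255;0 0 0 0 0 0.3 255;0 0 0 0 0 0.3 255;0 0 0 0 0 0 255")

```text
time_s: 7.9
position: [0.548, 0.2438, 0.0973]
tool_rot: [[0.963, 0.27, 0.0], [0.27, -0.963, -0.001], [0.0, 0.001, -1.0]]
ft_force: [-0.4, -3.6, 0.2]
grip_width: 0.0425
gripper_force: 81.5
```

>>> jog_arm(plan="0 0 0 0 0.1 0.3 255;0 0 0 0 0 0.3 255;0 0 0 0 0 0.3 255;0 0 0 0 0 0 255")

```text
time_s: 8.23
position: [0.548, 0.2433, 0.0877]
tool_rot: [[0.963, 0.27, -0.001], [0.27, -0.963, -0.0], [-0.001, -0.0, -1.0]]
ft_force: [-0.0, -1.8, -0.7]
grip_width: 0.0426
gripper_force: 81.7
```

Run:
```python
from h import *
im=imaging.get_image("scene"); P=cloud(im); w=imaging.get_image("wrist"); W=cloud(w)
a=cv2.resize(im["pixels"][170:320,140:300,::-1],None,fx=2.5,fy=2.5)
b=cv2.resize(w["pixels"][:,:,::-1],(600,375)); b=b[:,100:500]
cv2.imwrite("pics/c4.png",np.hstack([a,b]))
px=w["pixels"].astype(int)
m=(px[...,0]>130)&(px[...,2]<90)&(np.hypot(W[...,0]-.548,W[...,1]-.243)<.03)
print("lid top z",np.percentile(W[m][:,2],[10,50,90]),m.sum(), np.median(W[m],0))
s=env.observe(); print(s["ft_force"],s["position"],s["time_s"])
```

```text
lid top z [0.11925913 0.12010612 0.12088454] 7813 [0.55118406 0.2431633  0.12010612]
[ 0.75143092 -1.36204077 -1.0076061 ] [0.54796259 0.24327383 0.08773825] 8.3333
```

View pics/c4.png

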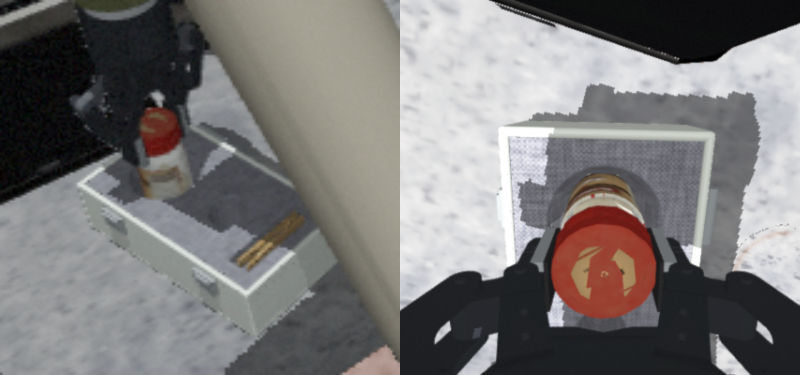

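The jar is upright in the cutout with its lid top at about 0.120 m, so roughly 6 mm remain.

>>> jog_arm(plan="0 0 0 0 0 0.2 255;0 0 0 0 0 0.2 255;0 0 0 0 0 0 255;0 0 0 0 0 0 255")

```text
time_s: 8.67
position: [0.548, 0.2433, 0.0841]
tool_rot: [[0.963, 0.27, -0.0], [0.27, -0.963, -0.0], [-0.0, -0.0, -1.0]]
ft_force: [-1.0, -1.3, 1.5]
grip_width: 0.0426
gripper_force: 81.7
```

>>> jog_arm(plan="0 0 0 0 0 0.1 255;0 0 0 0 0 0.1 255;0 0 0 0 0 0 255;0 0 0 0 0 0 255")

```text
time_s: 9.0
position: [0.5481, 0.2433, 0.0823]
tool_rot: [[0.963, 0.27, 0.0], [0.27, -0.963, 0.0], [0.0, -0.0, -1.0]]
ft_force: [-1.3, -1.6, 4.0]
grip_width: 0.0428
gripper_force: 81.7
```

>>> jog_arm(plan="0 0 0 0 0 0.1 255;0 0 0 0 0 0 255;0 0 0 0 0 0 255")

```text
time_s: 9.25
position: [0.5483, 0.2434, 0.0818]
tool_rot: [[0.963, 0.27, 0.001], [0.27, -0.963, 0.0], [0.001, 0.0, -1.0]]
ft_force: [-2.4, -1.6, 6.8]
grip_width: 0.0425
gripper_force: 82.6
```

>>> jog_arm(plan="0 0 0 0 0 0.1 255;0 0 0 0 0 0 255;0 0 0 0 0 0 255")

```text
time_s: 9.5
position: [0.5485, 0.2435, 0.0818]
tool_rot: [[0.963, 0.271, 0.002], [0.271, -0.963, 0.0], [0.002, 0.0, -1.0]]
ft_force: [-2.8, -1.8, 14.2]
grip_width: 0.0426
gripper_force: 83.2
```

>>> jog_arm(plan="0 0 0 0 0 0.1 255;0 0 0 0 0 0 255;0 0 0 0 0 0 255")

```text
time_s: 9.75
position: [0.5488, 0.2435, 0.0817]
tool_rot: [[0.963, 0.271, 0.003], [0.271, -0.963, 0.001], [0.003, 0.0, -1.0]]
ft_force: [-6.0, -2.9, 21.0]
grip_width: 0.0425
gripper_force: 83.8
```

>>> jog_arm(plan="0 0 0 0 0 0 120;0 0 0 0 0 0 60;0 0 0 0 0 0 0;0 0 0 0 0 0 0;0 0 0 0 0 0 0;0 0 0 0 0 0 0;0 0 0 0 0 0 0")

```text
time_s: 10.33
position: [0.5481, 0.2433, 0.0791]
tool_rot: [[0.963, 0.27, -0.0], [0.27, -0.963, 0.0], [-0.0, -0.0, -1.0]]
ft_force: [0.8, -0.8, -0.2]
grip_width: 0.0851
gripper_force: 0.0
```

>>> jog_arm(plan="0 0 0 0 0 -1 0;0 0 0 0 0 -2 0;0 0 0 0 0 -2 0;0 0 0 0 0 -2 0;0 0 0 0 0 -2 0;0 0 0 0 0 -2 0;0 0 0 0 0 -1 0;0 0 0 0 0 0 0")

```text
time_s: 11.0
position: [0.5489, 0.2435, 0.2021]
tool_rot: [[0.963, 0.27, 0.005], [0.27, -0.963, 0.001], [0.005, 0.0, -1.0]]
ft_force: [-0.0, 0.8, 0.3]
grip_width: 0.0858
gripper_force: 0.0
```

Run:
```python
from h import *
im=imaging.get_image("scene"); w=imaging.get_image("wrist"); W=cloud(w); P=cloud(im)
a=cv2.resize(im["pixels"][130:330,140:460,::-1],(480,300))
b=cv2.resize(w["pixels"][:,:,::-1],(480,300))
cv2.imwrite("pics/c5.png",np.vstack([a,b]))
for n,C,I in(("w",W,w),("s",P,im)):
    px=I["pixels"].astype(int)
    m=(px[...,0]>110)&(px[...,2]<90)&(np.hypot(C[...,0]-.548,C[...,1]-.243)<.03)
    c=C[m]; zt=np.percentile(c[:,2],90); t=c[c[:,2]>zt-.004]
    print(n,"lid top",np.percentile(c[:,2],[50,90,98]),circ(t),m.sum())
    f=C[(np.hypot(C[...,0]-.494,C[...,1]-.228)<.05)&(C[...,2]>.05)&(C[...,2]<.07)]; print("foam z",np.median(f[:,2]))
    q=np.c_[t[:,:2]-t[:,:2].mean(0),np.ones(len(t))]; print("tilt slope",np.linalg.lstsq(q,t[:,2],rcond=None)[0])
s=env.observe(); print(s["ft_force"],s["position"],s["time_s"])
```

```text
w lid top [0.11428314 0.11521333 0.11575608] (array([0.5505, 0.2459]), 0.0244, 2606) 2674
foam z 0.057658339404350806
tilt slope [0.01718241 0.15195319 0.11515302]
s lid top [0.10716721 0.1143815  0.11547457] (array([0.5471, 0.2436]), 0.0216, 30) 67
foam z 0.05732960270835097
tilt slope [0.01780816 0.00960927 0.11351831]
[-0.49914355 -0.98044717  0.66309922] [0.5478766  0.24322245 0.19884429] 11.1
```

View pics/c5.png

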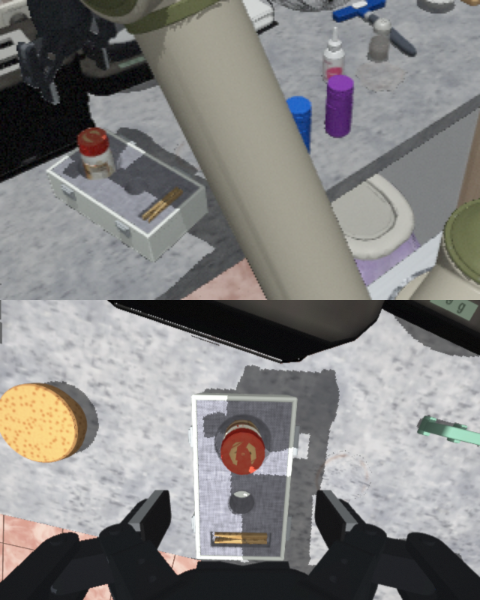

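Run:
```python
from h import *
w=imaging.get_image("wrist"); C=cloud(w); px=w["pixels"].astype(int)
c=C[(np.hypot(C[...,0]-.549,C[...,1]-.244)<.016)&(C[...,2]>.1)&(C[...,2]<.13)]
q=np.c_[c[:,:2]-c[:,:2].mean(0),np.ones(len(c))]; k=np.linalg.lstsq(q,c[:,2],rcond=None)[0]
print(len(c),c.mean(0),k,(c[:,2]-q@k).std(),np.percentile(c[:,2],[2,50,98]))
```

```text
1455 [0.54910831 0.2440407  0.11441113] [-0.01800482  0.00508583  0.11441113] 0.0006415591373364926 [0.11307068 0.1143848  0.11581086]
```

```bash
python3 -c "
from h import *
print(job.close_job())"
```

```text
the job is handed in; nothing more can be done
None
```

The spice jar is pressed fully home and upright in the large cutout (lid about 57 mm above the foam, tilt about 1°) and released, the salt shaker is still standing, and the job was handed in at about 11 s.

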